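# Open up the catch pit of the drop tester

## Task

Open the catch pit for inspection: first push the yellow bar so that the white two-panel dust cover folds up completely, its panels flat against each other, then lift the red pit lid by its knob until it rests open on its stops. Leave both open, and do not disturb the tube, bracket, can and clamp standing around the unit.

Things in the scene. Friction and masses are not known exactly. Their poses are not given: they have to be found in the camera images.
- pit_unit: Blue unit with steel deck, fixed to the bench, 210 mm (its x) by 330 mm (its y) by 60 mm high; aluminium rails 14 mm wide run along its y at x -95 and +95 mm, tops 95 mm above the bench. Origin: centre of the underside; z up. The dust cover folds towards its +y end; the pit lid lies in the deck at y -120 to +20 mm and swings open towards +x.
- cover (a joint): Fold angle (rad) of the tent-like dust cover: two white panels, each 204 mm wide, 115 mm long (along unit y), 6 mm thick, hinged together; one is pinned at point cover_hinge, the other's free edge is guided along the rails. 0 = flat over the rails, 1.571 = both upright, flat against each other, 212 mm high. Both always slope alike. It stays where left; 3 to 8 N on the push bar fold it.
- cover_hinge (a point): Fixed pin of the first cover panel, middle of its width: at x 0, y +125 mm, z +97 mm of the unit.
- push_bar (a point): Centre of the cover's yellow push bar, 12 mm thick, 164 mm long along unit x, on two thin dark arms (at x -78 and +78 mm), 65 mm outward (unit -y) of the cover's free edge. It stays level, 125 mm above the bench, and travels along unit y only: y = 60 mm - 230 mm x cos(cover), so +60 mm when folded. Push it towards +y, anywhere along its length.
- pit_lid (a joint): Angle (rad) of the red pit lid: 0 = shut, flush with the deck, 1.9 = resting open on its stops, leaning 19 degrees past upright. Let go below 1.55 it falls shut; beyond 1.65 it falls open onto the stops. The lid is 130 mm (unit x) by 140 mm (unit y), 6 mm thick, 200 to 330 g; the hinge is free.
- lid_hinge (a point): Pin of the pit lid, at the middle of its far edge: at x +65, y -50, z +60 mm of the unit; the pin runs along the unit's y.
- lid_knob (a point): Centre of the black drum-shaped knob (24 mm across, 26 mm long along unit y, flat ends, on a 10 mm stem) on the pit lid, 105 mm from the pin and 23 mm above the lid's top face; with the lid shut at x -40, y -50, z +83 mm of the unit; the lid reaches 25 mm beyond it. At 1.9 rad it is at x +121, y -50, z +152 mm of the unit.
- guide_tube_mid (a point): Clear tube with a red foot and grey cap, standing on the bench, 70 mm across, 230 mm tall, loose; point at its centre, half-way up. Leave it alone.
- bracket_mid (a point): White L-shaped bracket standing on the bench, 60 by 50 by 80 mm tall, loose; point at its centre, half-way up. Leave it alone.
- spray_can_mid (a point): Can with a green label standing on the bench, 62 mm across, 190 mm tall, loose; point at its centre, half-way up. Leave it alone.
- clamp_mid (a point): Aluminium clamp with two dark jaws lying on the bench, 50 by 70 by 46 mm tall, loose; point at its centre, half-way up. Leave it alone.

How it is judged:
By the outcome, as a careful person would: the job done as asked, in the order asked, and still so for the second after the job is handed in, with the robot touching nothing.
It also fails if it takes over 48 s, if anything falls off the work surface, if the arm or the gripper's body presses on something with over 40 N, if the wrist force passes 120 N, or if a joint passes its speed limit or range.

## Robot

A 6-joint arm with a two-finger parallel gripper is mounted at the origin on the work surface. World frame = base frame: x ahead of the robot, y to its left, z up, the work surface at z = 0. Lengths are in mm, angles in rad, forces in N, time in s.
With the tool pointing down it reaches from about 275 to 1000 mm from the base axis. Payload 8.4 kg.
Tool frame: the origin (TCP) lies at the centre of the arm's flange, where the gripper is bolted on; the fingertips stand 173 mm ahead of it and the grasp point (between the pads) lies 155 mm ahead of it (tcp_to_tips is the distance from the TCP to the fingertips, in mm); z points along the fingers, x is the direction in which the jaws open and shut, and the axes are right-handed (so a half turn about z gives the same grasp; the last joint's range is limited). The gripper opens to 85 mm and grips with 20 to 120 N. Pads are 22 mm wide; open, the fingers measure 114 mm over their backs; the gripper's body (76 mm by 85 mm) begins 54 mm behind the grasp point. The pads swing forward as they close: fully open they stand 13 mm farther back than shut.
Start: joints at [-1.254, 0.353, 1.633, -0, 1.155, -0.002], TCP at [195.891, -593.512, 404.681] pointing down, gripper open.
Joint ranges: [-2.63, 2.63], [-0.92, 2.1], [0.06, 2.66], [-1.3, 4.44], [0, 2.69], [-3.02, 3.02]. Speed limits (rad/s): [2.22, 2.22, 2.79, 3.14, 3.14, 3.14].

## Interface

Orientations are given as [roll, pitch, yaw] about the fixed x, y, z axes, in that order (R = Rz(yaw) Ry(pitch) Rx(roll)).
In Python, from rig import sense, grab_frame, camera_info, sign_off, tcp_to_tips gives the robot as it stands.
- The arm moves only by the shell command python3 -m creep 'ROWS' [FORCE]. ROWS is text: rows parted by semicolons, each of 5 numbers parted by spaces: the opening in per cent of the stroke, from 0 (shut) to 100 (fully open), then the shift along the tool's x, y, z in cm, then the turn about the tool's z in degrees. In form: fingers tx ty tz roll; .... A call has 1 to 20 rows; each row is the pose to reach, as a shift and turn from the pose measured when the call began, along the tool's axes at that moment; what a row does not reach only later rows make up. A row lasts 1/10 s, in which the tool goes at most 50 mm and 8.59 degrees, less where a joint would pass 70% of its speed; a pose out of reach is approached as far as the arm can. A call with a gripper value outside its range is refused whole. The fingers move at their own pace and stop on an object; FORCE is the grip in N (left out, the last holds). Time passes only in rows, so rows that repeat a pose let the fingers close. It gives the time, the measured TCP pose, the force and the opening at its end, in the units of the state.
- sense(): the state, without advancing time (a new reading comes with each control period).
- grab_frame(name): name is "scene" or "top" or "wrist"; returns (picture, depth): 420x560x3 uint8, blue, green, red; 420x560 float32, mm along the optical axis (not along the pixel's ray), 0 where there is no reading.
- camera_info(name): a dict with "vertical_fov" (degrees; the focal length in pixels is half the picture's height over the tangent of half this angle, whatever the lens; pixels are square), "cx", "cy" (the principal point, pixels), "world_to_cam" (4x4, takes a point from world to camera coordinates). Camera axes: x right, y down, z forward; pixel columns grow to the right and rows downward; lengths in mm; the calibration is good to about 2 mm. A picture is of the moment at which its call begins: read the wrist's pose just before it. camera_info takes no time and is no camera call; for the wrist camera it gives the pose at the moment of the call.
- sign_off(): hands the job in, once; it reports no verdict.
The state is a dict: "clock": time; "qpos": joint angles; "qvel": joint speeds; "joint_efforts": joint torques, N m; "eef_pos": TCP position; "tcp_rot": TCP orientation; "contact_force": force on the tool from outside, world axes, zero at the start; "wrist_torque": the same for the moment, N m; "opening": opening from 0.0 (shut) to 1.0 (fully open).
Only numpy, scipy, OpenCV 4.12 (cv2) and the standard library are available. Lean on these libraries where they do the work, as an engineer would, in place of code of your own. Each camera call takes 0.05 s, during which the arm holds its last target.

## Working session

There is one attempt and no reset: what is moved stays moved. The work goes in short steps, Python scripts to look and compute and a shell command to move; the robot and the scene stay as the last step left them, time stands still between calls to the robot, and variables do not carry over. Pictures are saved under pics/ and viewed, and the job is handed in when it is done.

```bash
ls; mkdir -p pics
python3 - <<'E'
from rig import *
import cv2,numpy as np
print(sense())
for n in("scene","top","wrist"):
    p,d=grab_frame(n); cv2.imwrite(f"pics/a_{n}.png",p); np.savez(f"a_{n}.npz",p=p,d=d,M=camera_info(n)["world_to_cam"]); print(n,camera_info(n))
E
```

```text
pics
{'clock': 0.0, 'qpos': array([-1.25438614e+00,  3.53646196e-01,  1.63412111e+00,  2.03591113e-05,
        1.15517132e+00, -2.42381305e-03]), 'qvel': array([ 0.00031994,  0.00135508, -0.00175305,  0.00070816,  0.00074284,
        0.00216344]), 'joint_efforts': array([-2.05852535e-03, -6.05252981e+01, -3.42082965e+01, -4.60428453e-05,
        9.14957636e-03, -1.35138919e-05]), 'eef_pos': array([ 195.83104339, -593.29075026,  403.96830114]), 'tcp_rot': array([-3.14157078e+00,  1.34592267e-03, -1.25197054e+00]), 'contact_force': array([ 0.25150529, -0.29683541,  0.53083938]), 'wrist_torque': array([-0.01480238,  0.02240892,  0.08423316]), 'opening': 1.0023633157291387}
scene {'vertical_fov': 57.356437897131926, 'cx': 277.14042480905084, 'cy': 210.69894157419444, 'world_to_cam': array([[-7.24447670e-01,  6.89281940e-01,  8.12290630e-03,
         4.44909325e+02],
       [ 5.07131768e-01,  5.40911954e-01, -6.70993016e-01,
        -2.51442658e+02],
       [-4.66897145e-01, -4.81979943e-01, -7.41419174e-01,
         1.20252087e+03],
       [ 0.00000000e+00,  0.00000000e+00,  0.00000000e+
[... 232 characters left out ...]
[-9.82382448e-01, -1.01895581e-02, -1.86603586e-01,
         6.02850769e+02],
       [ 1.86619119e-01, -5.86974113e-04, -9.82432166e-01,
         9.45441819e+02],
       [ 0.00000000e+00,  0.00000000e+00,  0.00000000e+00,
         1.00000000e+00]])}
wrist {'vertical_fov': 59.1574453437187, 'cx': 283.50481707714977, 'cy': 209.52338199916116, 'world_to_cam': array([[ 3.13219122e-01, -9.49680884e-01,  4.55120536e-06,
        -6.25573539e+02],
       [-9.04196147e-01, -2.98216102e-01,  3.05771948e-01,
        -4.05423020e+01],
       [-2.90384417e-01, -9.57777365e-02, -9.52104782e-01,
         3.79133830e+02],
       [ 0.00000000e+00,  0.00000000e+00,  0.00000000e+00,
         1.00000000e+00]])}
```

View pics/a_scene.png

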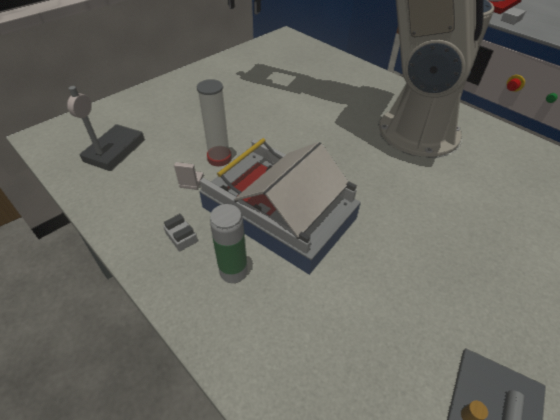

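View pics/a_top.png

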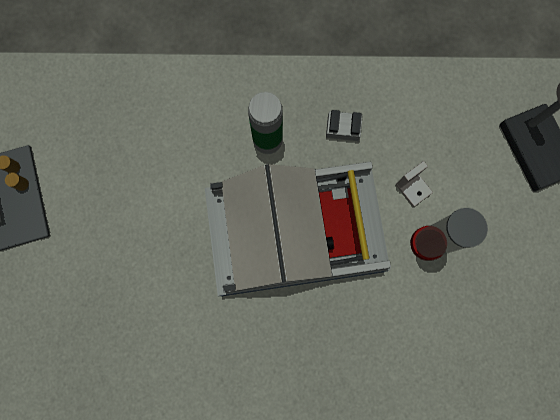

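View pics/a_wrist.png

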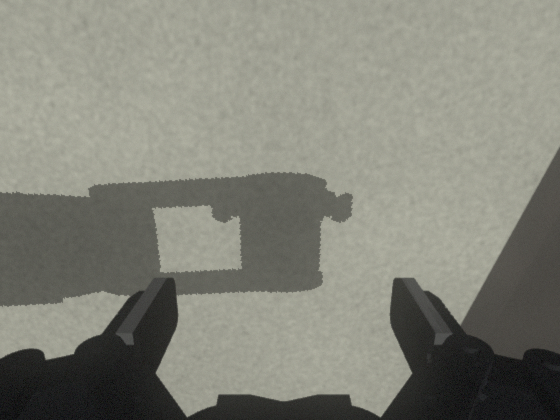

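```bash
cat > h.py <<'E'
import numpy as np,cv2
from rig import *
def pts(p,d,info_or_M,name,M=None):
    pass
def cloud(name,d,M):
    c=camera_info(name); f=d.shape[0]/2/np.tan(np.radians(c["vertical_fov"]/2))
    v,u=np.indices(d.shape); X=np.stack([(u-c["cx"])/f*d,(v-c["cy"])/f*d,d],-1)
    R=M[:3,:3];t=M[:3,3]; return (X-t)@R
def proj(name,P,M):
    c=camera_info(name); f=210/np.tan(np.radians(c["vertical_fov"]/2))
    q=np.atleast_2d(P)@M[:3,:3].T+M[:3,3]; return np.c_[q[:,0]/q[:,2]*f+c["cx"],q[:,1]/q[:,2]*f+c["cy"]]
E
python3 - <<'E'
from h import *
for n in("top","scene"):
    z=np.load(f"a_{n}.npz");p,d,M=z["p"].astype(int),z["d"],z["M"]
    C=cloud(n,d,M); b,g,r=p[...,0],p[...,1],p[...,2]
    def rep(nm,m):
        Q=C[m&(d>0)]; print(n,nm,len(Q),np.median(Q,0).round(1),np.percentile(Q,2,0).round(),np.percentile(Q,98,0).round()); return Q
    Y=rep("yellow",(r>120)&(g>100)&(b<60)&(C[...,2]>100)&(C[...,2]<150)&(C[...,0]>300))
    if len(Y):
        m=Y.mean(0);_,_,V=np.linalg.svd(Y[:,:2]-m[:2],full_matrices=False); a=(Y[:,:2]-m[:2])@V[0]; e=Y[:,:2]
        print(" bar dir",np.degrees(np.arctan2(V[0][1],V[0][0])),"mid",(m[:2]+V[0]*(a.max()+a.min())/2),a.max()-a.min())
    roi=(C[...,0]>250)&(C[...,0]<800)&(abs(C[...,1])<450)
    rail=rep("rail z",roi&(abs(C[...,2]-95)<4))
    rep("tubetop",roi&(abs(C[...,2]-228)<12)&(C[...,1]<-150))
    rep("can",roi&(abs(C[...,2]-188)<12)&(C[...,0]>600))
    rep("red",roi&(r>100)&(g<50)&(b<50)&(C[...,2]>40))
    R=rail[:,:2].astype(np.float32); print(cv2.minAreaRect(R))
    if n=="top":
        big=cv2.resize(z["p"][120:320,180:500],None,fx=2.5,fy=2.5,interpolation=cv2.INTER_CUBIC);cv2.imwrite("pics/a_topbig.png",big)
        h=C[...,2]; cv2.imwrite("pics/h.png",cv2.resize((np.clip(h,0,250)).astype(np.uint8)[120:320,180:500],None,fx=2.5,fy=2.5,interpolation=cv2.INTER_NEAREST))
E
```

```text
top yellow 362 [ 572.7 -161.9  131. ] [ 496. -175.  127.] [ 650. -148.  135.]
 bar dir -171.10584971613463 mid [ 573.57658899 -161.91271014] 162.13991658506922
top rail z 1151 [ 516.4 -141.9   95.3] [ 442. -294.   92.] [723.  90.  99.]
top tubetop 1306 [ 535.  -319.4  230.4] [ 507. -349.  226.] [ 564. -290.  233.]
top can 1151 [740.9   2.9 189.5] [606. -20. 176.] [775.  33. 193.]
top red 1484 [ 565.3 -133.3   60.6] [ 507. -160.   57.] [ 623. -103.   64.]
((610.2628173828125, -99.50534057617188), (296.798583984375, 409.38720703125), 8.934713363647461)
scene yellow 156 [ 582.2 -160.1  128.6] [ 501. -173.  125.] [ 653. -148.  131.]
 bar dir 8.97585107630273 mid [ 577.16430741 -160.75195393] 160.69436945744962
scene rail z 942 [646.6 -30.1  93.6] [ 448. -302.   91.] [780. 104.  98.]
scene tubetop 385 [ 543.  -314.8  228.1] [ 511. -349.  217.] [ 569. -290.  230.]
scene can 756 [755.3  10.1 188.1] [624. -18. 176.] [781.  34. 190.]
scene red 244 [ 568.7 -147.8   58.5] [ 518. -164.   56.] [ 617. -125.   61.]
((632.3675537109375, -105.78350830078125), (336.3819885253906, 427.1435241699219), 9.094378471374512)
```

View pics/a_topbig.png

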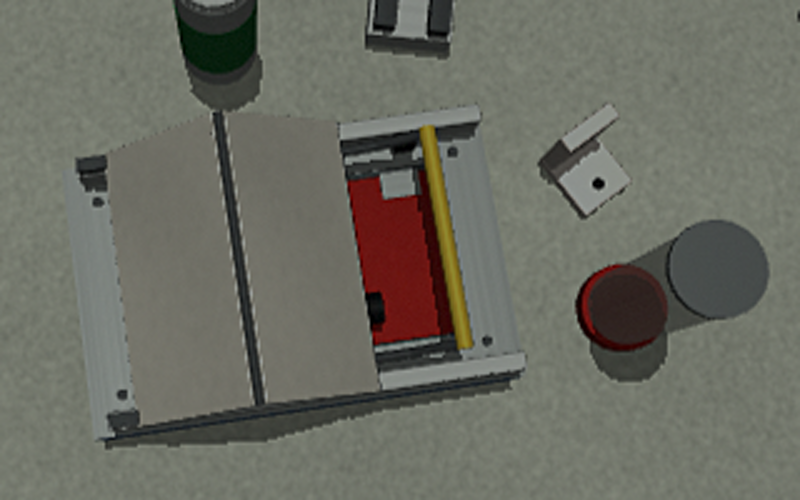

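View pics/h.png

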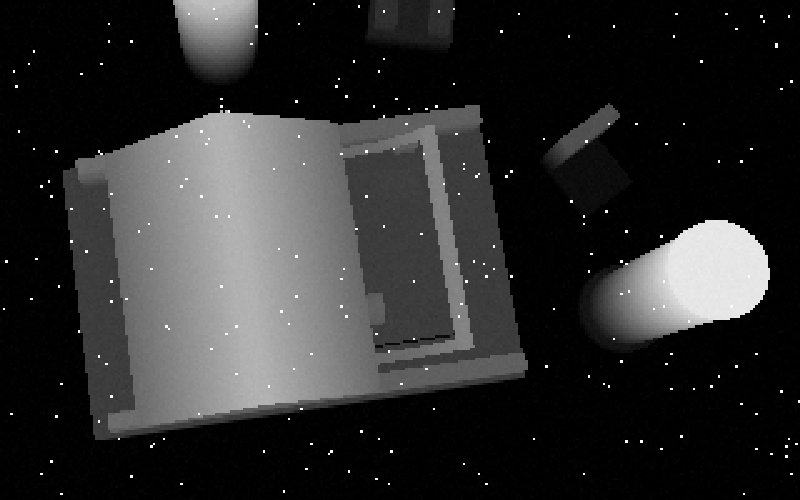

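Run:
```python
from h import *
z=np.load("a_top.npz");M=z["M"];R,t=M[:3,:3],M[:3,3]
c=camera_info("top");f=210/np.tan(np.radians(c["vertical_fov"]/2))
def ray(u,v,h):
    u=180+u/2.5;v=120+v/2.5
    w=R.T@np.array([(u-c["cx"])/f,(v-c["cy"])/f,1]);o=-R.T@t
    return (o+w*(h-o[2])/w[2])
P={k:ray(*q) for k,q in dict(UR=(479,106,95),LR=(525,369,95),UL=(76,158,95),LL=(108,432,95),deckUR=(481,124,60),knob=(377,308,95),bar1=(427,127,131),bar2=(466,347,131)).items()}
for k,v in P.items(): print(k,v.round(1))
yaw=np.radians(8.95); ex=np.array([np.cos(yaw),np.sin(yaw)]);ey=np.array([-ex[1],ex[0]])
for k,v in P.items(): print(k,"s along ex,ey",(v[:2]@ex).round(1),(v[:2]@ey).round(1))
# depth-based rail/edges
C=cloud("top",z["d"],M); s=C[...,:2]@ex; w=C[...,:2]@ey; h=C[...,2]
m=(abs(h-95)<4)&(s>300)&(s<720)&(w>-290)&(w<120)
for lo,hi in((-400,500),(550,900)):
    q=m&(s>lo)&(s<hi)&(w<-170)&(w>-260); print("rail s",np.percentile(s[q],[1,50,99]).round(1),"w",np.percentile(w[q],[1,99]).round(1),q.sum())
q=(abs(h-60)<5)&(s>440)&(s<620)&(w>-300)&(w<150); print("deck w",np.percentile(w[q],[.3,1,99,99.7]).round(1))
# cover slope
q=(h>100)&(h<240)&(s>460)&(s<620)&(w>-140)&(w<150)
for a in range(-140,140,20):
    k=q&(abs(w-a)<5); print(a,np.median(h[k]).round(1),end="; ")
```

```text
UR [ 678.7 -195.    95. ]
LR [ 479.8 -224.2   95. ]
UL [634.9 110.3  95. ]
LL [431.3  79.8  95. ]
deckUR [ 673.8 -202.5   60. ]
knob [ 523.6 -116.1   95. ]
bar1 [ 652.5 -150.2  131. ]
bar2 [ 492.4 -175.4  131. ]
UR s along ex,ey 640.1 -298.2
LR s along ex,ey 439.1 -296.1
UL s along ex,ey 644.3 10.2
LL s along ex,ey 438.4 11.7
deckUR s along ex,ey 634.1 -304.9
knob s along ex,ey 499.1 -196.1
bar1 s along ex,ey 621.2 -249.9
bar2 s along ex,ey 459.2 -249.9
rail s [439.1 446.5 499.5] w [-259.2 -188.4] 329
rail s [613.2 635.  642.8] w [-258.4 -188.5] 277
deck w [-299.5 -298.7   25.9   26.7]
-140 147.8; -120 163.3; -100 177.5; -80 165.5; -60 147.6; -40 129.8; -20 112.3; 0 nan; 20 nan; 40 nan; 60 nan; 80 nan; 100 nan; 120 nan;
  return _methods._mean(a, axis=axis, dtype=dtype,
  ret = ret.dtype.type(ret / rcount)
```

```bash
cat >> h.py <<'E'
from scipy.spatial.transform import Rotation as Ro
U=np.array([555.1,-50.7]);YAW=np.radians(8.95)
EX=np.array([np.cos(YAW),np.sin(YAW)]);EY=np.array([-EX[1],EX[0]])
def W(x,y,z): return np.r_[U+x*EX+y*EY,z]
def toU(P): d=np.array(P[:2])-U; return np.r_[d@EX,d@EY,P[2]]
def shift(x,y,z):
    "cm tool shift to put TCP at unit (x,y), z"
    s=sense(); R=Ro.from_euler("xyz",s["tcp_rot"]).as_matrix()
    t=R.T@(W(x,y,z)-s["eef_pos"])/10
    want=-np.pi/2+YAW; roll=-np.degrees(want-s["tcp_rot"][2])
    print("shift cm",t.round(2),"roll deg",round(roll,2))
def st():
    s=sense(); print("t",round(s["clock"],2),"unit",toU(s["eef_pos"]).round(1),"rot",s["tcp_rot"].round(4),"F unit",np.r_[s["contact_force"][:2]@EX,s["contact_force"][:2]@EY,s["contact_force"][2]].round(1),"T",s["wrist_torque"].round(2),"op",round(s["opening"],3))
E
python3 -c "
from h import *
st();shift(10,-155,464);shift(10,-155,278)
for P in((535,-319,0),):print(toU(P))"
```

```text
t 0.15 unit [-439.3 -480.1  404.1] rot [-3.1416e+00  1.1000e-03 -1.2520e+00] F unit [-0.7  0.4  0.5] T [0.05 0.03 0.04] op 1.003
shift cm [-24.82 -49.6   -5.96] roll deg 9.31
shift cm [-24.8  -49.6   12.64] roll deg 9.31
[ -61.59536973 -261.90630085    0.        ]
```

```bash
python3 -m creep '0 0 0 -2 0;0 0 0 -4 0;0 -1 -2 -6 0;0 -2.5 -5 -6 1;0 -4 -8 -6 2;0 -6 -12 -6 3;0 -8 -16 -6 4;0 -10 -20 -6 5;0 -12 -24 -6 6;0 -14 -28 -6 7;0 -16 -32 -6 8;0 -18 -36 -6 9;0 -20 -40 -6 9.3;0 -22 -44 -6 9.3;0 -23.5 -47 -6 9.3;0 -24.5 -49 -6 9.3;0 -24.8 -49.6 -6 9.3;0 -24.8 -49.6 -6 9.3;0 -24.8 -49.6 -6 9.3' 40
python3 - <<'E'
from h import *
st();shift(10,-155,278)
p,d=grab_frame("wrist");cv2.imwrite("pics/b_w.png",p)
p,d=grab_frame("scene");cv2.imwrite("pics/b_s.png",p)
E
```

```text
clock: 2.05
eef_pos: [588.6, -203.0, 464.2]
tcp_rot: [3.141, 0.001, -1.415]
contact_force: [0.1, 0.7, 0.2]
opening: 0.003
t 2.05 unit [   9.4 -155.7  464.2] rot [ 3.1406e+00  1.0000e-03 -1.4146e+00] F unit [0.2 0.7 0.2] T [ 0.02 -0.01 -0.02] op 0.003
shift cm [-0.05 -0.08 18.62] roll deg 0.0
```

View pics/b_w.png

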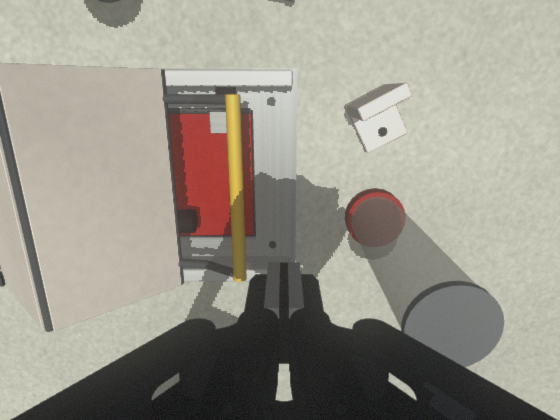

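View pics/b_s.png

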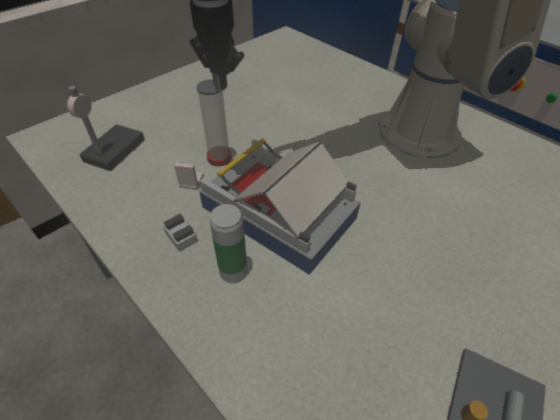

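```bash
python3 -c "
from h import *
shift(18,-150,278)"; python3 -m creep '0 -0.6 -0.9 0 0;0 -0.6 -0.9 3 0;0 -0.6 -0.9 7 0;0 -0.6 -0.9 11 0;0 -0.6 -0.9 14 0;0 -0.6 -0.9 17 0;0 -0.6 -0.9 18.6 0;0 -0.6 -0.9 18.6 0;0 -0.6 -0.9 18.6 0'
python3 - <<'E'
from h import *
st();shift(18,45,278)
p,d=grab_frame("wrist");cv2.imwrite("pics/c_w.png",p)
E
```

```text
shift cm [-0.58 -0.89 18.64] roll deg -0.05
clock: 3.05
eef_pos: [596.7, -196.1, 279.3]
tcp_rot: [-3.141, 0.001, -1.416]
contact_force: [0.5, 0.6, -0.5]
opening: 0.001
t 3.05 unit [  18.5 -150.1  279.3] rot [-3.1413e+00  6.0000e-04 -1.4158e+00] F unit [ 0.6  0.5 -0.5] T [ 0.01 -0.05  0.08] op 0.001
shift cm [-19.51   0.07   0.14] roll deg -0.07
```

View pics/c_w.png

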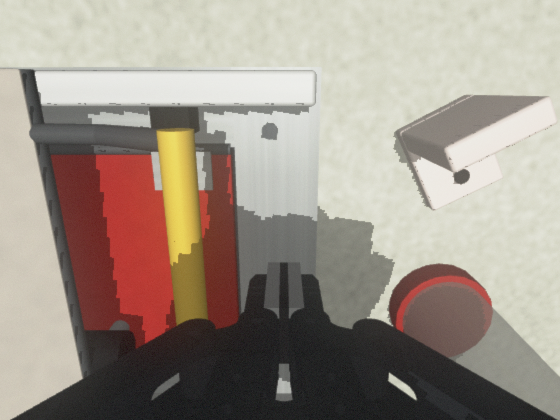

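```bash
python3 -m creep '0 -0.6 0 0 0;0 -1.2 0 0 0;0 -1.8 0 0 0;0 -2.4 0 0 0;0 -3.2 0 0 0;0 -4 0 0 0;0 -5 0 0 0;0 -6 0 0 0;0 -7 0 0 0;0 -8 0 0 0'
python3 - <<'E'
from h import *
st();shift(18,25,278);shift(18,45,278)
p,d=grab_frame("scene");cv2.imwrite("pics/d_s.png",p[60:300,100:420])
E
```

```text
clock: 4.1
eef_pos: [584.4, -116.1, 279.9]
tcp_rot: [-3.14, 0.0, -1.416]
contact_force: [1.2, -1.8, 1.2]
opening: -0.001
t 4.1 unit [ 18.8 -69.2 279.9] rot [-3.1403e+00  1.0000e-04 -1.4155e+00] F unit [ 0.9 -2.   1.2] T [-0.22 -0.23 -0.01] op -0.001
shift cm [-9.42  0.09  0.19] roll deg -0.05
shift cm [-11.42   0.09   0.19] roll deg -0.05
```

View pics/d_s.png

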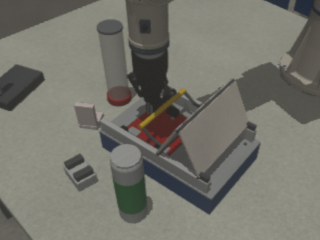

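```bash
python3 -m creep '0 -1 0 0 0;0 -2 0 0 0;0 -3 0 0 0;0 -4 0 0 0;0 -5 0 0 0;0 -6 0 0 0;0 -7 0 0 0;0 -8 0 0 0;0 -8.7 0 0 0;0 -9.2 0 0 0;0 -9.2 0 0 0'
python3 - <<'E'
from h import *
st();shift(18,45,278)
E
python3 -m creep '0 -0.4 0 0 0;0 -0.8 0 0 0;0 -1.1 0 0 0;0 -1.3 0 0 0;0 -1.3 0 0 0'
python3 - <<'E'
from h import *
st();shift(18,45,278)
p,d=grab_frame("scene");cv2.imwrite("pics/e_s.png",p[60:300,100:420])
E
```

```text
clock: 5.25
eef_pos: [569.7, -23.4, 279.8]
tcp_rot: [-3.141, 0.001, -1.415]
contact_force: [0.6, 0.5, -0.6]
opening: -0.002
t 5.25 unit [ 18.6  24.7 279.8] rot [-3.1413e+00  1.3000e-03 -1.4147e+00] F unit [ 0.7  0.4 -0.6] T [ 0.01 -0.01  0.01] op -0.002
shift cm [-2.03  0.06  0.18] roll deg -0.01
clock: 5.75
eef_pos: [567.7, -10.7, 279.8]
tcp_rot: [-3.141, 0.001, -1.414]
contact_force: [1.0, -3.5, 0.4]
opening: 0.005
t 5.75 unit [ 18.7  37.6 279.8] rot [-3.1411e+00  7.0000e-04 -1.4144e+00] F unit [ 0.5 -3.7  0.4] T [-0.54 -0.13 -0.04] op 0.005
shift cm [-0.74  0.07  0.19] roll deg 0.01
```

View pics/e_s.png

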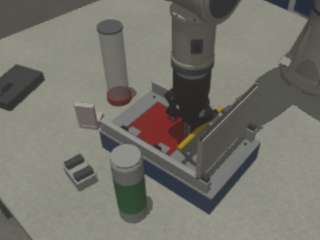

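Nearly upright. Press on slowly until the force rises at the stop.

```bash
for i in 1; do python3 -m creep '0 -0.2 0 0 0;0 -0.4 0 0 0;0 -0.4 0 0 0'; done; python3 -c "
from h import *
st()"; python3 -m creep '0 -0.2 0 0 0;0 -0.4 0 0 0;0 -0.4 0 0 0'; python3 -c "
from h import *
st()"
```

```text
clock: 6.1
eef_pos: [567.4, -8.8, 279.9]
tcp_rot: [-3.141, -0.004, -1.413]
contact_force: [2.0, -18.8, -1.2]
opening: 0.002
t 6.1 unit [ 18.7  39.5 279.9] rot [-3.1407 -0.0036 -1.4132] F unit [ -0.9 -18.9  -1.2] T [-2.95 -0.37  0.02] op 0.002
clock: 6.4
eef_pos: [567.2, -7.5, 280.0]
tcp_rot: [-3.14, -0.009, -1.412]
contact_force: [2.4, -24.7, -2.0]
opening: 0.002
t 6.4 unit [ 18.7  40.8 280. ] rot [-3.1403 -0.0093 -1.4116] F unit [ -1.4 -24.8  -2. ] T [-3.76 -0.34  0.06] op 0.002
```

```bash
python3 -m creep '0 0.6 0 0 0;0 1.5 0 0 0;0 3 0 0 0;0 4.5 0 -0.6 0;0 6 0 -1.5 0;0 7.5 0 -3 0;30 8.5 1.5 -4 0;60 9 3 -4 0;100 9.1 4.5 -4 0;100 9.1 5.5 -4 0;100 9.1 5.9 -4 0;100 9.1 5.9 -4 0'
python3 - <<'E'
from h import *
st();shift(-40,-50,238)
for n in("top","wrist","scene"):
    M=camera_info(n)["world_to_cam"];p,d=grab_frame(n);np.savez(f"f_{n}.npz",p=p,d=d,M=M)
    q=proj(n,np.array([W(-40,-37,95),W(-40,-63,95),W(0,-120,60),W(-65,-120,60)]),M);print(n,q.round())
    cv2.imwrite(f"pics/f_{n}.png",p)
E
```

```text
clock: 7.6
eef_pos: [522.6, -106.1, 320.6]
tcp_rot: [-3.141, -0.009, -1.412]
contact_force: [-0.2, -0.1, 0.2]
opening: 0.992
t 7.6 unit [-40.7 -49.6 320.6] rot [-3.1407 -0.009  -1.4115] F unit [-0.2 -0.   0.2] T [-0.05  0.    0.02] op 0.992
shift cm [-0.04 -0.07  8.26] roll deg 0.17
top [[319. 244.]
 [332. 242.]
 [356. 220.]
 [362. 253.]]
wrist [[255. 235.]
 [301. 235.]
 [390. 154.]
 [382. 250.]]
scene [[279. 169.]
 [270. 165.]
 [243. 174.]
 [259. 161.]]
```

View pics/f_wrist.png

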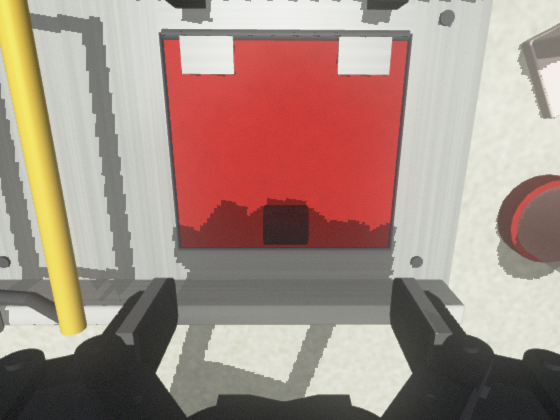

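View pics/f_scene.png

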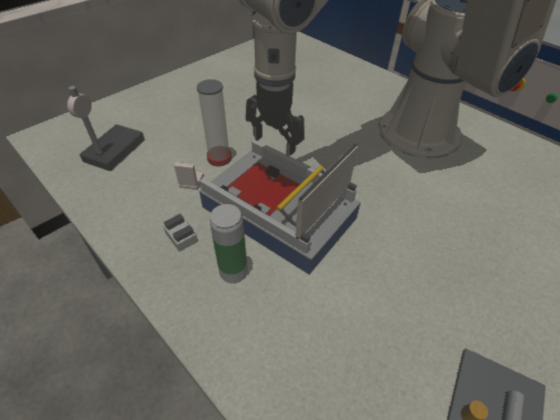

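View pics/f_top.png

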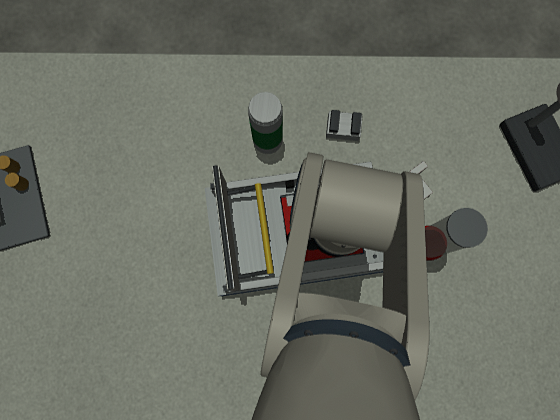

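Run:
```python
from h import *
z=np.load("f_wrist.npz");p,d,M=z["p"].astype(int),z["d"],z["M"];C=cloud("wrist",d,M)
s=(C[...,:2]-U)@EX;w=(C[...,:2]-U)@EY;h=C[...,2]
k=np.zeros(d.shape,bool);k[195:255,255:318]=1
q=k&(h>75)&(h<105);print("knob top x",np.percentile(s[q],[2,50,98]).round(1),"y",np.percentile(w[q],[2,50,98]).round(1),"z",np.percentile(h[q],[50,98]).round(1),q.sum())
red=(p[...,2]>90)&(p[...,1]<60)&(p[...,0]<70)&(abs(h-60)<8)
print("lid x",np.percentile(s[red],[.5,99.5]).round(1),"y",np.percentile(w[red],[.5,99.5]).round(1),"z",np.median(h[red]).round(1))
T=np.array(sense()["eef_pos"]);R=Ro.from_euler("xyz",sense()["tcp_rot"]).as_matrix()
print("grasp unit",toU(T+R@[0,0,155]),"knob in tool",(R.T@(np.median(C[q],0)-T)).round(1))
z=np.load("f_top.npz");C=cloud("top",z["d"],z["M"]);s=(C[...,:2]-U)@EX;w=(C[...,:2]-U)@EY;h=C[...,2]
q=(h>195)&(h<225)&(abs(s)<95)&(w>80)&(w<160);print("panel tops y",np.percentile(w[q],[2,10,50,90,98]).round(1),np.percentile(h[q],98).round(1))
p=z["p"].astype(int);y=(p[...,2]>120)&(p[...,1]>100)&(p[...,0]<60)&(h>100)&(h<150)&(abs(s)<100);print("bar y",np.median(w[y]).round(1))
z=np.load("f_scene.npz");C=cloud("scene",z["d"],z["M"]);s=(C[...,:2]-U)@EX;w=(C[...,:2]-U)@EY;h=C[...,2]
q=(h>110)&(h<225)&(abs(s)<95)&(w>80)&(w<160)
for a in range(110,220,15):
  k=q&(abs(h-a)<7);print(a,np.median(w[k]).round(1),k.sum(),end="; ")
cv2.imwrite("pics/f_sbig.png",cv2.resize(z["p"][120:270,190:390],None,fx=4,fy=4,interpolation=cv2.INTER_CUBIC))
cv2.imwrite("pics/f_tbig.png",cv2.resize(np.load("f_top.npz")["p"][150:310,190:350],None,fx=3.7,fy=3.7,interpolation=cv2.INTER_CUBIC))
```

```text
knob top x [-47.8 -34.2 -26.2] y [-66.4 -53.9 -41.6] z [93.  95.6] 1811
lid x [-62.4  24.2] y [-117.5    6.5] z 60.0
grasp unit [-39.33670397 -51.26149115 165.79225476] knob in tool [  2.2  -5.  227.8]
panel tops y [117.3 117.5 122.2 128.  129.1] 219.0
bar y 58.5
110 127.6 94; 125 127.8 182; 140 127.8 184; 155 127.7 198; 170 127.7 203; 185 127.7 213; 200 127.7 214; 215 124.3 395;
```

View pics/f_sbig.png

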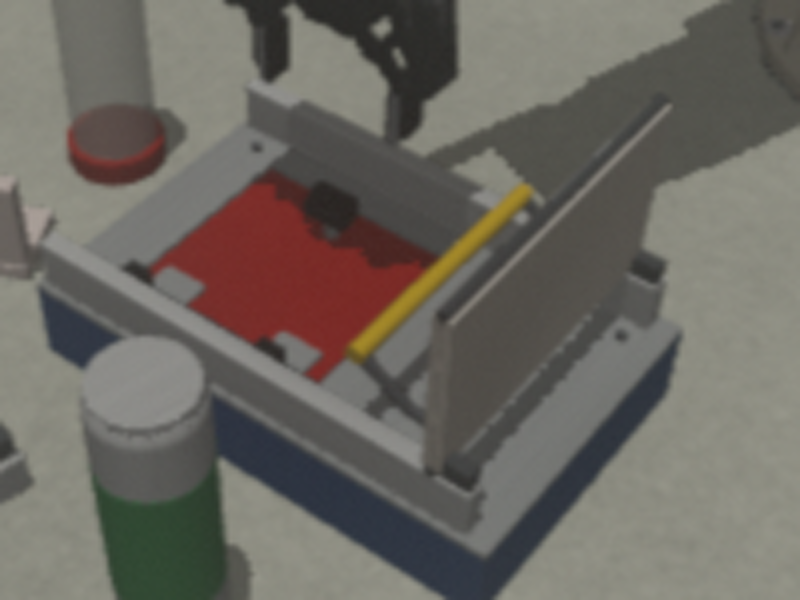

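View pics/f_tbig.png

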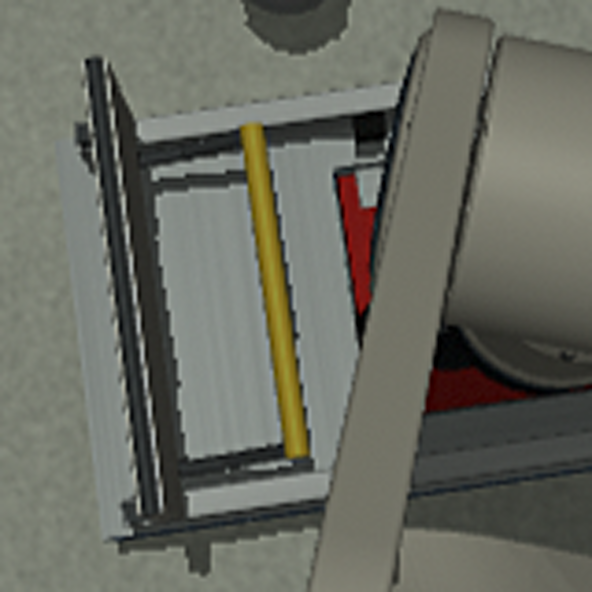

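```bash
python3 -m creep '100 0.1 -0.3 2 0;100 0.1 -0.3 4 0;100 0.1 -0.3 6 0;100 0.1 -0.3 7.3 0;100 0.1 -0.3 8 0;100 0.1 -0.3 8 0' 25;python3 - <<'E'
from h import *
st()
n="wrist";p,d=grab_frame(n);cv2.imwrite(f"pics/g_{n}.png",p)
E
```

```text
clock: 8.35
eef_pos: [527.1, -107.2, 240.0]
tcp_rot: [-3.141, -0.009, -1.411]
contact_force: [0.2, -0.7, -0.8]
opening: 1.004
t 8.35 unit [-36.5 -51.4 240. ] rot [-3.1412 -0.0088 -1.4109] F unit [ 0.1 -0.7 -0.8] T [ 0.02 -0.07  0.03] op 1.004
```

View pics/g_wrist.png

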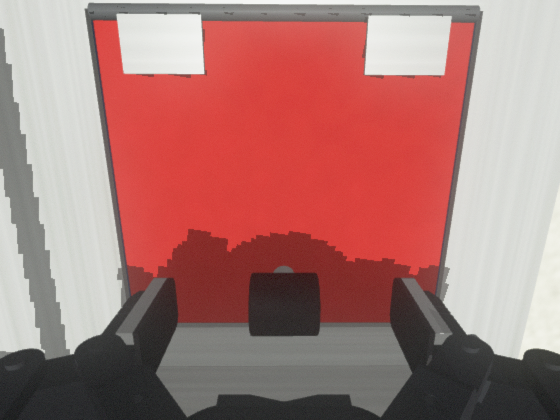

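Knob (249–319 px, centre 284) sits centred between the pads (176–392). Close on it.

```bash
python3 -m creep '25 0 0 0 0;15 0 0 0 0;15 0 0 0 0;15 0 0 0 0;15 0 0 0 0;15 0 0 0 0' 25;python3 - <<'E'
from h import *
st()
n="wrist";p,d=grab_frame(n);cv2.imwrite(f"pics/h_{n}.png",p)
for th in np.r_[np.arange(0,1.91,.1)]:
    k=lambda t:np.array([65-105*np.cos(t)+23*np.sin(t),105*np.sin(t)+23*np.cos(t)])
    dx,dz=k(th)-k(0); print(round(th,2),"dx,dz cm",(dx/10).round(2),(dz/10).round(2))
R=Ro.from_euler("xyz",sense()["tcp_rot"]).as_matrix(); print("unit x in tool",(R.T@np.r_[EX,0]).round(3))
E
```

```text
clock: 9.0
eef_pos: [527.4, -107.2, 241.3]
tcp_rot: [-3.14, -0.009, -1.411]
contact_force: [-0.5, 1.0, 6.1]
opening: 0.296
t 9.0 unit [-36.1 -51.5 241.3] rot [-3.1396 -0.0091 -1.4114] F unit [-0.4  1.   6.1] T [ 0.43  0.24 -0.07] op 0.296
0.0 dx,dz cm 0.0 0.0
0.1 dx,dz cm 0.28 1.04
0.2 dx,dz cm 0.67 2.04
0.3 dx,dz cm 1.15 3.0
0.4 dx,dz cm 1.72 3.91
0.5 dx,dz cm 2.39 4.75
0.6 dx,dz cm 3.13 5.53
0.7 dx,dz cm 3.95 6.22
0.8 dx,dz cm 4.83 6.83
0.9 dx,dz cm 5.77 7.35
1.0 dx,dz cm 6.76 7.78
1.1 dx,dz cm 7.79 8.1
1.2 dx,dz cm 8.84 8.32
1.3 dx,dz cm 9.91 8.43
1.4 dx,dz cm 10.98 8.44
1.5 dx,dz cm 12.05 8.34
1.6 dx,dz cm 13.11 8.13
1.7 dx,dz cm 14.13 7.82
1.8 dx,dz cm 15.13 7.4
1.9 dx,dz cm 16.07 6.89
unit x in tool [ 0.003 -1.     0.002]
```

View pics/h_wrist.png

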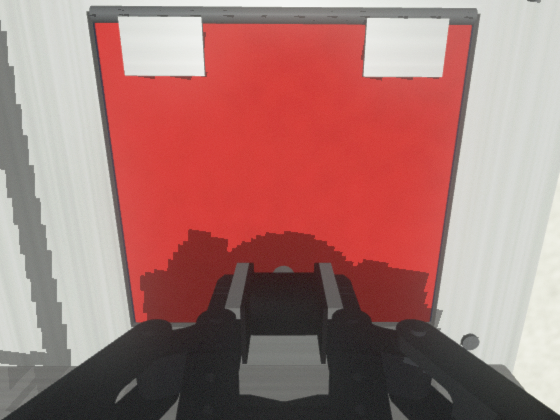

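```bash
python3 -m creep '15 0 -0.12 -0.5 0;15 0 -0.28 -1.04 0;15 0 -0.46 -1.55 0;15 0 -0.67 -2.04 0;15 0 -0.9 -2.53 0;15 0 -1.15 -3 0;15 0 -1.43 -3.46 0;15 0 -1.72 -3.91 0;15 0 -2.05 -4.33 0;15 0 -2.39 -4.75 0;15 0 -2.75 -5.15 0;15 0 -3.13 -5.53 0;15 0 -3.13 -5.53 0';python3 - <<'E'
from h import *
st()
n="scene";p,d=grab_frame(n);cv2.imwrite(f"pics/i_{n}.png",p[60:300,100:420])
E
```

```text
clock: 10.35
eef_pos: [558.4, -102.1, 297.1]
tcp_rot: [-3.14, -0.01, -1.411]
contact_force: [1.6, -5.8, -4.3]
opening: 0.301
t 10.35 unit [ -4.7 -51.3 297.1] rot [-3.1398 -0.0099 -1.4111] F unit [ 0.7 -5.9 -4.3] T [-0.66 -0.24 -0.08] op 0.301
```

View pics/i_scene.png

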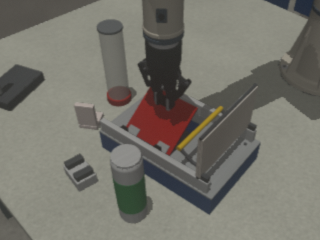

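```bash
python3 -m creep '15 0 -0.4 -0.36 0;15 0 -0.82 -0.69 0;15 0 -1.25 -1 0;15 0 -1.7 -1.3 0;15 0 -2.15 -1.57 0;15 0 -2.64 -1.82 0;15 0 -3.12 -2.05 0;15 0 -3.63 -2.25 0;15 0 -4.15 -2.42 0;15 0 -4.66 -2.57 0;15 0 -5.18 -2.69 0;15 0 -5.71 -2.79 0;15 0 -6.25 -2.86 0;15 0 -6.78 -2.9 0;15 0 -7.3 -2.92 0;15 0 -7.85 -2.91 0;15 0 -8.4 -2.87 0;15 0 -8.92 -2.81 0;15 0 -8.92 -2.81 0';python3 - <<'E'
from h import *
st()
n="scene";p,d=grab_frame(n);cv2.imwrite(f"pics/j_{n}.png",cv2.resize(p[80:300,140:400],None,fx=2.5,fy=2.5))
E
```

```text
clock: 12.3
eef_pos: [646.6, -88.0, 325.8]
tcp_rot: [-3.14, -0.011, -1.411]
contact_force: [-0.1, -5.9, 0.7]
opening: 0.295
t 12.3 unit [ 84.6 -51.1 325.8] rot [-3.1403 -0.011  -1.4108] F unit [-1.  -5.8  0.7] T [-0.77  0.29 -0.01] op 0.295
```

View pics/j_scene.png

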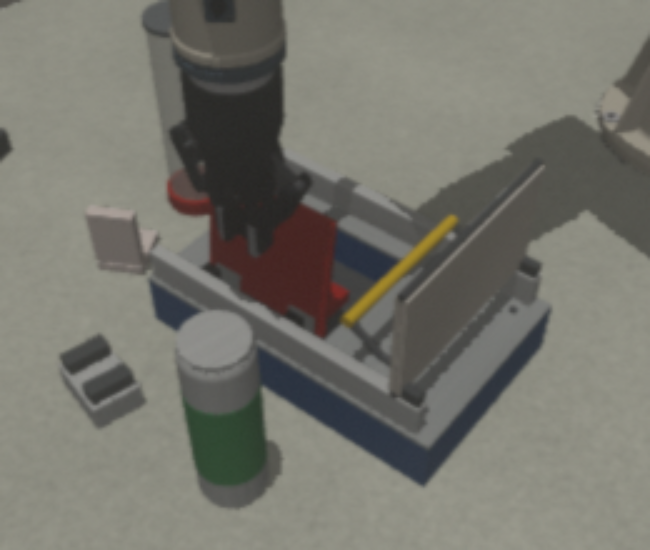

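```bash
python3 -m creep '15 0 -0.53 0.1 0;15 0 -1.06 0.21 0;15 0 -1.57 0.35 0;15 0 -2.08 0.52 0;15 0 -2.58 0.72 0;15 0 -3.08 0.94 0;15 0 -3.5 1.15 0;15 0 -3.8 1.32 0;15 0 -3.8 1.32 0';python3 - <<'E'
from h import *
st()
n="scene";p,d=grab_frame(n);cv2.imwrite(f"pics/k_{n}.png",cv2.resize(p[80:300,140:400],None,fx=2.5,fy=2.5))
n="wrist";p,d=grab_frame(n);cv2.imwrite(f"pics/k_{n}.png",p)
E
```

```text
clock: 13.25
eef_pos: [685.1, -82.0, 313.0]
tcp_rot: [-3.138, -0.011, -1.411]
contact_force: [1.5, -2.4, 5.2]
opening: 0.3
t 13.25 unit [123.5 -51.1 313. ] rot [-3.1382 -0.0114 -1.4107] F unit [ 1.1 -2.6  5.2] T [-0.36 -0.   -0.  ] op 0.3
```

View pics/k_scene.png

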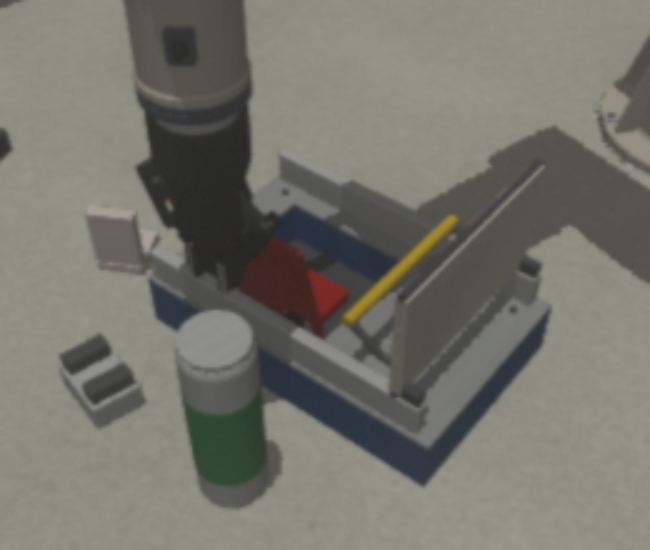

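View pics/k_wrist.png

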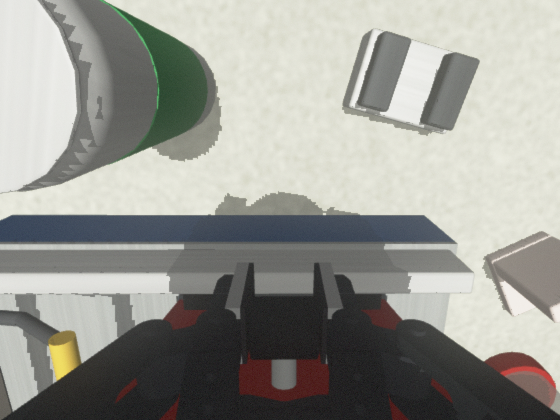

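```bash
python3 -m creep '50 0 0 0 0;65 0 0 0 0;65 0 0 0 0;65 0 -0.3 0 0;65 0 -0.8 0 0;65 0 -1.1 0 0;65 0 -1.1 0 0';python3 - <<'E'
from h import *
st()
n="wrist";p,d=grab_frame(n);cv2.imwrite(f"pics/l_{n}.png",p)
E
```

```text
clock: 14.05
eef_pos: [696.3, -80.2, 313.1]
tcp_rot: [-3.138, -0.011, -1.411]
contact_force: [-0.4, -0.0, -0.1]
opening: 0.649
t 14.05 unit [134.8 -51.1 313.1] rot [-3.1378 -0.0114 -1.4107] F unit [-0.4  0.  -0.1] T [-0.    0.03  0.03] op 0.649
```

View pics/l_wrist.png

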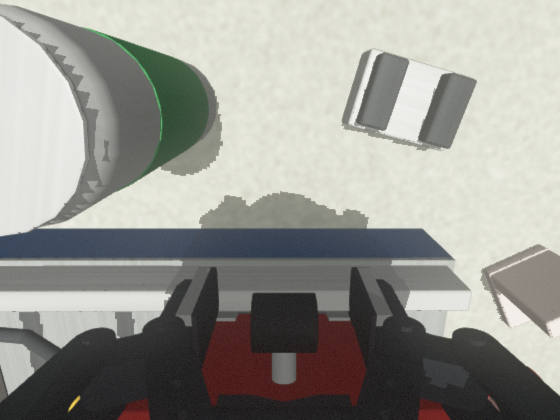

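```bash
python3 -m creep '65 0 0 -1 0;65 0 0 -3 0;65 0 0 -6 0;65 0 0 -9 0;65 0 0 -12 0;65 0 0 -15 0;65 0 0 -18 0;65 0 0 -20 0;65 0 3 -20 0;65 0 7 -20 0;65 0 11 -20 0;65 0 15 -20 0;65 0 19 -20 0;65 0 22 -20 0;65 0 25 -20 0;65 0 25 -20 0';python3 - <<'E'
from h import *
st()
a=np.load("a_top.npz")
for n in("top","scene"):
    p,d=grab_frame(n);M=camera_info(n)["world_to_cam"];np.savez(f"z_{n}.npz",p=p,d=d,M=M)
    cv2.imwrite(f"pics/z_{n}.png",p); cv2.imwrite(f"pics/z_{n}big.png",cv2.resize(p[80:300,140:400],None,fx=2.5,fy=2.5))
    z=np.load(f"a_{n}.npz")
    for t,dd,pp in(("before",z["d"],z["p"]),("after",d,p)):
        C=cloud(n,dd,M);h=C[...,2];x,y=C[...,0],C[...,1]
        for nm,cx,cy,r,lo in(("tube",535,-319,55,200),("can",748,8,50,170),("bracket",645,-270,60,50),("clamp",755,-130,60,25)):
            q=(np.hypot(x-cx,y-cy)<r)&(h>lo)&(h<240); print(n,nm,t,np.median(C[q],0).round(1) if q.sum() else None,q.sum())
    s=(C[...,:2]-U)@EX;w=(C[...,:2]-U)@EY;p=p.astype(int)
    q=(h>110)&(h<225)&(abs(s)<95)&(w>80)&(w<160);print("panel y",np.percentile(w[q],[2,50,98]).round(1))
    red=(p[...,2]>60)&(p[...,1]<45)&(p[...,0]<50)&(h>75)&(abs(w+50)<80)&(s>50)
    if red.sum()>20:
        f=np.polyfit(h[red],s[red],1);print("lid lean deg",np.degrees(np.arctan(f[0])).round(1),"z max",np.percentile(h[red],98).round(1),red.sum())
E
```

```text
clock: 15.7
eef_pos: [445.1, -118.1, 513.2]
tcp_rot: [-3.138, -0.012, -1.412]
contact_force: [0.2, -0.7, 0.6]
opening: 0.651
t 15.7 unit [-119.2  -49.5  513.2] rot [-3.1381 -0.0118 -1.4117] F unit [ 0.  -0.8  0.6] T [ 0.01 -0.01 -0.04] op 0.651
top tube before [ 534.5 -317.3  230.3] 1416
top can before [745.8   6.4 190. ] 977
top bracket before [ 664.3 -278.8   79.4] 227
top clamp before [ 774.4 -151.    33.9] 797
top tube after [ 560.9 -327.1  230.3] 139
top can after [745.3   6.3 190.2] 982
top bracket after [ 664.4 -279.    79.1] 225
top clamp after [ 774.4 -151.    33.9] 791
panel y [ 87.2 119.3 129. ]
lid lean deg 16.8 z max 187.1 220
scene tube before [ 545.8 -308.8  227.5] 526
scene can before [757.4  13.  188. ] 798
scene bracket before [ 672.6 -278.7   70.1] 233
scene clamp before [ 782.9 -143.8   37.5] 548
scene tube after [ 546.5 -309.6  227.5] 520
scene can after [757.5  13.1 188.1] 801
scene bracket after [ 673.1 -279.5   69.7] 232
scene clamp after [ 782.7 -146.7   37.6] 545
panel y [119.1 127.6 128.6]
lid lean deg 18.9 z max 182.1 647
```

View pics/z_scenebig.png

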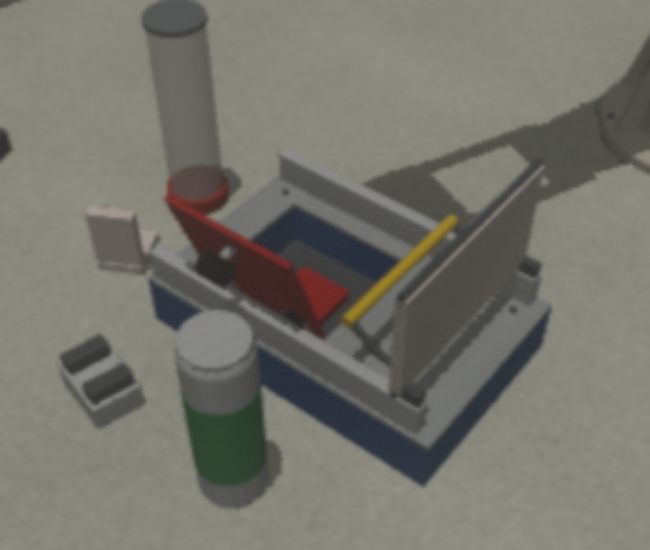

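View pics/z_top.png

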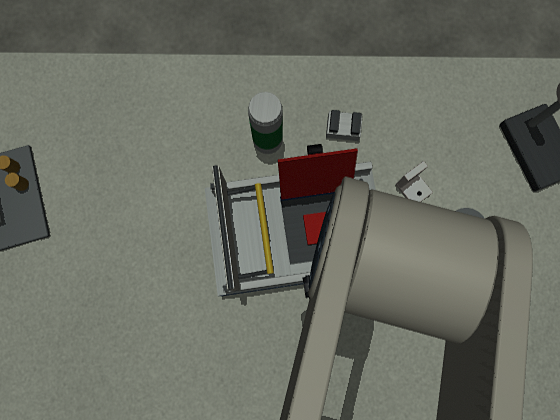

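```bash
python3 -c "
from rig import *
print(sign_off())"
```

```text
the job is handed in; nothing more can be done
None
```

I folded the dust cover fully upright with the yellow bar, then lifted the red lid by its knob onto its stops. The job is handed in at about 16 s of the 48 s allowed.

**Cover:** I pushed the bar against its end stop; wrist readings peaked at 25 N. The cover's rear face is vertical, and the two panels together measured about 12 mm thick, so they lie flat against each other. The bar is at unit y 58.5 mm, against 60 mm expected.

**Lid:** I carried the knob the whole way round and let go only once the lid was nearly on its stops. It leans 18.9° in the scene camera, against 19° expected. The top camera gave 16.8°, but from fewer pixels and partly hidden by the arm.

**Neighbouring objects:** The can and bracket are unmoved to within 1 mm in both cameras. The clamp is unmoved in the top view and reads 3 mm different in the scene view, which I put down to measurement noise. The arm hid most of the tube in the last top view, so only the scene camera confirms it, to about 1 mm.

**Disagreement:** Before the grasp, the wrist camera put the knob 3 to 4 mm from where my unit pose said it was. I centred the grasp on what the wrist image showed. The gripper ended clear of everything, with no contact force.

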